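# Shut and bolt the jeweller's stock box

## Task

Shut the lid of the blue stock box. Then bolt it: lift the red-knobbed bolt handle out of its notch, slide the bolt all the way through the keeper on the lid, and drop the handle fully down into the other notch. Leave the cup, the mallet and the dapping block where they are.

Things in the scene. Friction and masses are not known exactly. Their poses are not given: they have to be found in the camera images.
- chest: Blue steel stock box fixed to the bench, 200 (x) by 300 (y) by 80 mm high. Origin: centre of its underside; z up; its front, with the red knob, faces its own -x. For y < -10 mm it is a solid deck, top at z = 80 mm, that carries the barrel bolt; the rest is an open compartment under the lid. The bolt, a steel rod of 12 mm diameter, lies along y with its axis at x = -75, z = 94 mm; it slides to +y.
- notch_drawn (a point): Floor of the notch where the handle starts, at chest x = -91, y = -115, z = 91.5 mm: a cut 13 mm wide (y) and 12 mm deep, open upward, in a brass guard 4 mm thick that runs along y in front of the bolt (chest y = -138 to -30 mm, top z = 104 mm). Behind the bolt runs a rear rail at chest x = -59 mm, top z = 108 mm
- notch_shot (a point): Floor of the other notch, alike, at chest x = -91, y = -60, z = 91.5 mm; the handle lies over it when the bolt is fully shot. Beside it a brass guide for the rod stands at chest y = -42 to -30 mm, top z = 107 mm
- keeper (a point): Centre of the opening (20 by 20 mm) of the keeper, a brass staple on the lid's near right corner through which the rod passes; with the lid shut it lies at chest x = -75, y = 8, z = 94 mm and the staple's top is at z = 109 mm
- lid (a joint): Grey lid, 199 (x) by 158 (y) by 8 mm, hinged along its far edge (chest x = +100, z = 80 mm, y = -9 to 149 mm). Value in rad: 0 shut, its top then at chest z = 80 mm, level with the deck; grows as the front edge rises (0.3 to 0.7 at the start). A stiff hinge: it stays where it is left; a push down of a few N on its front half shuts it
- lid_front (a point): A point on the lid's top face, 160 mm from the hinge and about 40 mm behind its front edge; a good place to push. With the lid shut it lies at chest x = -60 mm, y = 85 mm, z = 80 mm
- bolt (a joint): Travel of the bolt in m: 0 drawn (a stop), 0.055 fully shot to chest +y (a stop), the rod's end then 24 mm beyond the middle of the keeper. About 1.5 N of friction. It travels only while the handle is lifted clear of the guard (joint bolt_handle above about 0.65)
- bolt_handle (a joint): Turn of the handle about the rod's axis, rad: 0 fully down in a notch (it then points to chest -x, 10 degrees above level), grows as the knob is lifted up and over. At 1.4 it stands straight up; beyond that it tips back by its own weight and stays leaning back at its stop, 1.92; before that it falls forward gently, into a notch if one is under it
- knob (a point): Centre of the red ball knob, 18 mm diameter, at the end of the handle, 50 mm from the rod's axis (the handle's arm is a steel rod of 8 mm diameter). With the handle down the knob overhangs the front of the chest: chest x = -124 mm, z = 103 mm, y = -115 mm plus the bolt's travel
- cup: Bystander: pale green cup, 72 mm across the rim, 85 mm high, standing to the left of the chest; origin at the centre of its foot
- mallet: Bystander: mallet 240 mm long, wooden handle and black head, lying to the right of the chest; origin near its middle, at its underside
- dapping_block: Bystander: dark steel block, a 50 mm cube with four bright spots on top, to the left of the chest near its front; origin at the centre of its underside

How it is judged:
By the outcome, as a careful person would: the job done as asked, in the order asked, and still so for the second after the job is handed in, with the robot touching nothing.
It also fails if it takes over 58 s, if anything falls off the work surface, if the arm or the gripper's body presses on something with over 40 N, if the wrist force passes 120 N, or if a joint passes its speed limit or range.

## Robot

A 6-joint arm with a two-finger parallel gripper is mounted at the origin on the work surface. World frame = base frame: x ahead of the robot, y to its left, z up, the work surface at z = 0. Lengths are in mm, angles in degrees, forces in N, time in s.
With the tool pointing down it reaches from about 350 to 850 mm from the base axis. Payload 8.1 kg.
Tool frame: the origin (TCP) lies on the centre line of the jaws, within the pads' length; the fingertips stand 19 mm ahead of it and the grasp point (between the pads) is the TCP; z points along the fingers, y is the line along which they close (so a half turn about z gives the same grasp; the last joint's range is limited). The gripper opens to 85 mm and grips with 20 to 120 N. Pads are 22 mm wide; open, the fingers measure 114 mm over their backs; the gripper's body (76 mm by 85 mm) begins 54 mm behind the grasp point. The pads swing forward as they close: fully open they stand 13 mm farther back than shut.
Start: joints at [-78.862, 7.471, 85.268, -0, 87.261, -4.893], TCP at [165.718, -576.665, 250.292] pointing down, gripper open.
Joint ranges: [-169.43, 169.43], [-51.17, 129.36], [1.28, 143.12], [-76.62, 256.62], [0, 156.53], [-152.29, 152.29]. Speed limits (degrees/s): [136.94, 136.94, 159.86, 180, 180, 180].

## Interface

Orientations are given as [roll, pitch, yaw] about the fixed x, y, z axes, in that order (R = Rz(yaw) Ry(pitch) Rx(roll)).
In Python, from bench import r gives the robot as it stands. The module is installed in compiled form; this text tells all that it offers.
- The arm moves only by the tool servo_tool, never from a script. Its arguments are lists of equal length, an entry for each row: "fingers": the finger opening in m, from 0 to 0.0854; "linear": the shift along the tool's x, y, z in m, a list of three; "rotation": the turn, a rotation vector about the tool's x, y, z in degrees, a list of three. A call has 1 to 10 rows; each row is the pose to reach, as a shift and turn from the pose commanded when the call began, along the tool's axes at that moment; what a row does not reach only later rows make up. A row lasts 1/10 s, in which the tool goes at most 50 mm and 8.59 degrees, less where a joint would pass 70% of its speed; a pose out of reach is approached as far as the arm can. A call with a gripper value outside its range is refused whole. The fingers move at their own pace and stop on an object; "force" is the grip in N (left out, the last holds). Time passes only in rows, so rows that repeat a pose let the fingers close. It gives the time, the measured TCP pose, the force, the opening and the grip force at its end, in the units of the state.
- r.sense(): the state, without advancing time (a new reading comes with each control period).
- r.snapshot(name): name is "side" or "top" or "wrist"; returns a dict with "frame" (400x640x3 uint8, red, green, blue), "fx", "fy", "cx", "cy" (pixels), "camera_from_world" (4x4, takes a point from world to camera coordinates). Camera axes: x right, y up, looking along -z (the intrinsics and any distortion apply to the point x, -y, -z); pixel columns grow to the right and rows downward; lengths in mm; the calibration is good to about 2 mm. A picture is of the moment at which its call begins. There is no depth.
- r.hand_in(): hands the job in; it is judged then, once.
The state is a dict: "time": time; "joint_pos": joint angles; "qd": joint speeds; "joint_efforts": joint torques, N m; "tool_pos": TCP position; "tcp_rot": TCP orientation; "ft_force": force on the tool from outside, world axes, zero at the start; "wrist_torque": the same for the moment, N m; "finger_gap": finger opening in mm; "grip_force": force on a finger pad.
Only numpy, scipy, OpenCV 4.12 (cv2) and the standard library are available. Lean on these libraries where they do the work, as an engineer would, in place of code of your own. Each camera call takes 0.05 s, during which the arm holds its last target. There are 200 camera calls.

## Working session

There is one attempt and no reset: what is moved stays moved. The work goes in short steps, Python scripts to look and compute and a tool call to move; the robot and the scene stay as the last step left them, time stands still between calls to the robot, and variables do not carry over. Pictures are saved under pics/ and viewed, at most 10 in all, crops included, and the job is handed in when it is done.

Besides the shell and the picture viewer there is one more tool, called after ">>>" in YAML: its name, and indented under it one key for each argument. servo_tool: Moves the arm, as the interface text tells. Its arguments: {"type":"object","properties":{"fingers":{"type":"array","items":{"type":"number"}},"linear":{"type":"array","items":{"type":"array","items":{"type":"number"}}},"rotation":{"type":"array","items":{"type":"array","items":{"type":"number"}}},"force":{"type":"number"}},"required":["fingers","linear","rotation"]}

```bash
mkdir -p pics; cat > h.py <<'E'
import numpy as np, cv2
from bench import r
def snap(n,f=None):
    s=r.snapshot(n)
    if f: cv2.imwrite('pics/'+f,s['frame'][:,:,::-1])
    return s
def ray(s,u,v):
    T=np.array(s['camera_from_world']);R=T[:3,:3];t=T[:3,3]
    d=np.array([(u-s['cx'])/s['fx'],-(v-s['cy'])/s['fy'],-1.])
    return -R.T@t, R.T@d
def onz(s,u,v,z):
    o,d=ray(s,u,v); return o+d*(z-o[2])/d[2]
def proj(s,p):
    T=np.array(s['camera_from_world']);c=T[:3,:3]@np.array(p)+T[:3,3]
    return s['cx']+s['fx']*c[0]/-c[2], s['cy']+s['fy']*-c[1]/-c[2]
def tri(s1,p1,s2,p2):
    o1,d1=ray(s1,*p1);o2,d2=ray(s2,*p2)
    k=np.linalg.lstsq(np.c_[d1,-d2],o2-o1,rcond=None)[0]
    a,b=o1+d1*k[0],o2+d2*k[1]; return (a+b)/2,np.linalg.norm(a-b)
E
python3 - <<'E'
from h import *
print({k:v for k,v in snap('top','top.png').items() if k!='frame'})
print({k:v for k,v in snap('side','side.png').items() if k!='frame'})
print(r.sense())
E
```

```text
{'fx': 363.72858168208387, 'fy': 363.72858168208387, 'cx': 317.0290838056074, 'cy': 193.34450959284632, 'camera_from_world': array([[ 1.59033263e-02, -9.99811757e-01,  1.11146508e-02,
         2.46948038e+01],
       [ 9.98516832e-01,  1.64596456e-02,  5.18962070e-02,
        -6.38750442e+02],
       [-5.20693811e-02,  1.02728436e-02,  9.98590631e-01,
        -9.89911609e+02],
       [ 0.00000000e+00,  0.00000000e+00,  0.00000000e+00,
         1.00000000e+00]])}
{'fx': 464.8255288907649, 'fy': 464.8255288907649, 'cx': 320.20440105596, 'cy': 198.84815686948943, 'camera_from_world': array([[-9.03370477e-01, -4.28661545e-01, -1.30790326e-02,
         6.07066009e+02],
       [ 2.16031376e-01, -4.81190933e-01,  8.49579738e-01,
        -2.01209207e+02],
       [-3.70475675e-01,  7.64659772e-01,  5.27298026e-01,
        -8.00080841e+02],
       [ 0.00000000e+00,  0.00000000e+00,  0.00000000e+00,
         1.00000000e+00]])}
{'time': 0.1, 'joint_pos': array([-7.88610204e+01,  7.51118193e+00,  8.53224878e+01, -1.29135530e-04,
        8.72599058e+01, -4.89225374e+00]), 'qd': array([ 0.04550395, -0.02595819, -0.13926299, -0.11597017,  0.06473895,
        0.02074866]), 'joint_efforts': array([ 2.27733690e-03, -5.70946884e+01, -5.01942658e+01, -1.78084229e-04,
        8.04485200e-03, -1.92239014e-05]), 'tool_pos': array([ 165.63876135, -576.21732808,  249.35039674]), 'tcp_rot': array([-1.79906754e+02, -7.85181979e-03,  1.60312332e+01]), 'ft_force': array([ 0.12375228, -0.57855956, -0.15106354]), 'wrist_torque': array([-0.05549854,  0.0392234 , -0.01576503]), 'grip_force': 0.0, 'finger_gap': 85.25840893389098}
```

View pics/top.png

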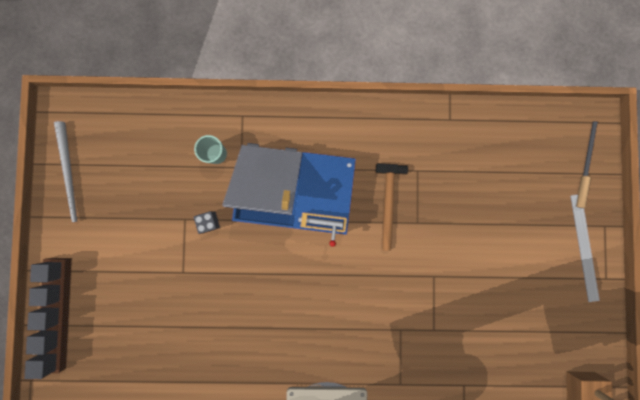

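View pics/side.png

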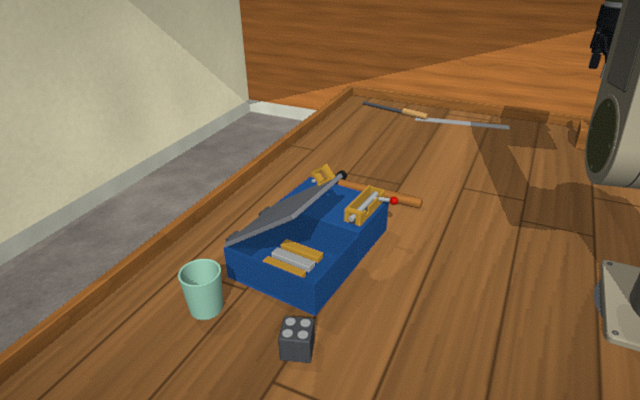

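```bash
python3 - <<'E'
from h import *
a=snap('top');b=snap('side')
K={}
for n,s in(('t',a),('s',b)):
    f=s['frame'].astype(int);m=(f[:,:,0]>120)&(f[:,:,1]<60)&(f[:,:,2]<60)
    y,x=np.nonzero(m);print(n,len(x),x.mean(),y.mean(),x.std(),y.std());K[n]=(x.mean(),y.mean())
print(tri(a,K['t'],b,K['s']), -np.array(a['camera_from_world'])[:3,:3].T@np.array(a['camera_from_world'])[:3,3])
c=cv2.resize(a['frame'][135:255,215:365],None,fx=5,fy=5,interpolation=cv2.INTER_CUBIC)
d=cv2.resize(b['frame'][150:320,220:430],None,fx=3.5,fy=3.5,interpolation=cv2.INTER_CUBIC)
cv2.imwrite('pics/c.png',c[:,:,::-1]);cv2.imwrite('pics/d.png',d[:,:,::-1])
E
```

```text
t 19 332.36842105263156 242.73684210526315 1.179229289600425 1.2913520154089788
s 51 393.54901960784315 200.33333333333334 2.003073378685825 2.0259751142101163
(array([509.44335958,  -4.87908526, 100.97576736]), np.float64(1.1692813216203977)) [ 585.86625358   45.37296815 1021.39070887]
```

View pics/c.png

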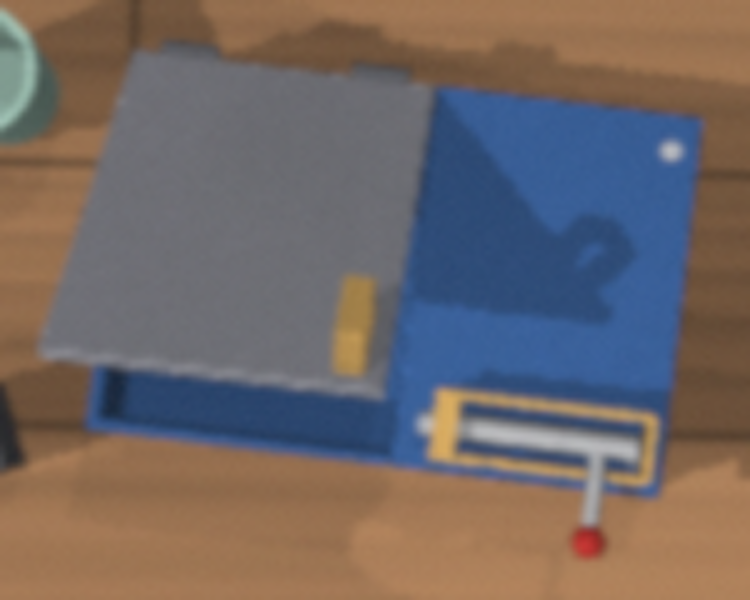

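View pics/d.png

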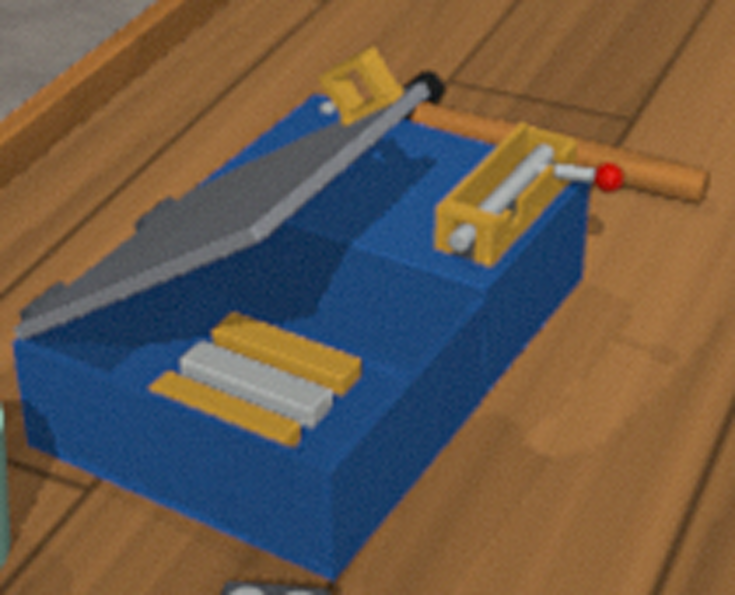

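```bash
cat >> h.py <<'E'
def W(p,c):
    q,y=p[:3]*[1,1,0],p[2]; k,s=np.cos(y),np.sin(y)
    return np.array([p[0]+k*c[0]-s*c[1],p[1]+s*c[0]+k*c[1],c[2]])
def lidp(a,d,y,h=0): # point on lid, d from hinge, h above top face
    return (100-d*np.cos(a)+h*np.sin(a),y,80+d*np.sin(a)+h*np.cos(a))
E
python3 - <<'E'
from h import *
from scipy.optimize import least_squares
a=snap('top');b=snap('side')
C=lambda x,y:(x/5+214.6,y/5+134.6)
D=lambda x,y:(x/3.5+219.6,y/3.5+149.6)
P=[(a,C(700,118),(100,-150,80)),(a,C(660,497),(-100,-150,80)),(a,C(90,430),(-100,150,80)),
(b,D(335,468),(-100,150,80)),(b,D(590,185),(-100,-150,80)),(a,(332.4,242.7),(-124,-115,103)),(b,(393.5,200.3),(-124,-115,103))]
f=lambda p:np.concatenate([np.subtract(proj(s,W(p,c)),uv) for s,uv,c in P])
o=least_squares(f,[630,130,-.1],x_scale=[100,100,.1]);p=o.x
print(p,np.degrees(p[2]));print(o.fun.reshape(-1,2).round(1))
np.save('p.npy',p)
g=lambda q:np.subtract(proj(a,W(p,lidp(q[0],199,-9))),C(385,398))
g2=lambda q:np.concatenate([g(q),np.subtract(proj(b,W(p,lidp(q[0],199,149))),D(255,238))])
o=least_squares(g2,[.5]);print('lid',o.x,o.fun)
for n,c in dict(lid=(-45,85,80),knob=(-124,-115,103),shot=(-124,-60,103)).items(): print(n,W(p,c))
E
```

```text
[ 6.43448522e+02  9.90861925e+01 -9.63754085e-02] -5.521904155711604
[[-0.4 -0.1]
 [-0.6  0.7]
 [-2.4  1. ]
 [-0.5 -1.6]
 [ 0.5 -3.9]
 [-0.5  0.5]
 [-0.2 -0.4]]
lid [0.61719367] [-1.05036591  0.02361516  0.57989152 -0.38396506]
lid [606.83657979 188.02193141  80.        ]
knob [508.95792355  -3.44808883 103.        ]
shot [514.25036923  51.29668278 103.        ]
```

>>> servo_tool:
  fingers: [0, 0, 0, 0, 0, 0, 0, 0, 0, 0]
  linear:
    - [0.33, -0.32, -0.04]
    - [0.33, -0.32, -0.04]
    - [0.33, -0.32, -0.04]
    - [0.33, -0.32, -0.04]
    - [0.33, -0.32, -0.04]
    - [0.33, -0.32, -0.04]
    - [0.33, -0.32, -0.04]
    - [0.33, -0.32, -0.04]
    - [0.33, -0.32, -0.04]
    - [0.33, -0.32, -0.04]
  rotation:
    - [0, 0, 21.5]
    - [0, 0, 21.5]
    - [0, 0, 21.5]
    - [0, 0, 21.5]
    - [0, 0, 21.5]
    - [0, 0, 21.5]
    - [0, 0, 21.5]
    - [0, 0, 21.5]
    - [0, 0, 21.5]
    - [0, 0, 21.5]

```text
time: 1.3
tool_pos: [396.4, -174.2, 291.2]
tcp_rot: [-180.0, -0.1, -5.2]
ft_force: [-0.4, -0.2, -0.3]
finger_gap: 0.1
grip_force: 0.0
```

>>> servo_tool:
  fingers: [0, 0, 0, 0, 0, 0, 0, 0, 0, 0]
  linear:
    - [0.175, -0.38, 0]
    - [0.175, -0.38, 0]
    - [0.175, -0.38, 0]
    - [0.175, -0.38, 0]
    - [0.175, -0.38, 0]
    - [0.175, -0.38, 0]
    - [0.175, -0.38, 0]
    - [0.175, -0.38, 0]
    - [0.175, -0.38, 0]
    - [0.175, -0.38, 0]
  rotation:
    - [0, 0, 0]
    - [0, 0, 0]
    - [0, 0, 0]
    - [0, 0, 0]
    - [0, 0, 0]
    - [0, 0, 0]
    - [0, 0, 0]
    - [0, 0, 0]
    - [0, 0, 0]
    - [0, 0, 0]

```text
time: 2.3
tool_pos: [605.5, 185.4, 288.9]
tcp_rot: [180.0, 0.1, -5.3]
ft_force: [-0.2, -0.7, -0.6]
finger_gap: 0.2
grip_force: 0.0
```

>>> servo_tool:
  fingers: [0, 0, 0, 0, 0, 0, 0, 0, 0, 0]
  linear:
    - [0, 0, 0.04]
    - [0, 0, 0.075]
    - [0, 0, 0.09]
    - [0, 0, 0.1]
    - [0, 0, 0.11]
    - [0, 0, 0.12]
    - [0, 0, 0.13]
    - [0, 0, 0.14]
    - [0, 0, 0.15]
    - [0, 0, 0.16]
  rotation:
    - [0, 0, 0]
    - [0, 0, 0]
    - [0, 0, 0]
    - [0, 0, 0]
    - [0, 0, 0]
    - [0, 0, 0]
    - [0, 0, 0]
    - [0, 0, 0]
    - [0, 0, 0]
    - [0, 0, 0]

```text
time: 3.3
tool_pos: [604.9, 183.7, 129.5]
tcp_rot: [-180.0, 0.0, -5.5]
ft_force: [-2.1, 0.2, 3.0]
finger_gap: -0.1
grip_force: 1.2
```

>>> servo_tool:
  fingers: [0, 0, 0, 0, 0, 0]
  linear:
    - [0, 0, 0.008]
    - [0, 0, 0.016]
    - [0, 0, 0.022]
    - [0, 0, 0.026]
    - [0, 0, 0.029]
    - [0, 0, 0.03]
  rotation:
    - [0, 0, 0]
    - [0, 0, 0]
    - [0, 0, 0]
    - [0, 0, 0]
    - [0, 0, 0]
    - [0, 0, 0]

```text
time: 3.9
tool_pos: [604.9, 183.6, 100.0]
tcp_rot: [180.0, 0.0, -5.5]
ft_force: [-0.6, 0.1, 1.2]
finger_gap: -0.1
grip_force: 0.6
```

>>> servo_tool:
  fingers: [0, 0, 0, 0]
  linear:
    - [0, 0, 0.001]
    - [0, 0, 0.002]
    - [0, 0, 0.002]
    - [0, 0, 0.002]
  rotation:
    - [0, 0, 0]
    - [0, 0, 0]
    - [0, 0, 0]
    - [0, 0, 0]

```text
time: 4.3
tool_pos: [605.2, 183.6, 99.1]
tcp_rot: [-180.0, -0.0, -5.5]
ft_force: [-2.6, -0.7, 4.9]
finger_gap: 0.1
grip_force: 2.8
```

>>> servo_tool:
  fingers: [0, 0, 0, 0]
  linear:
    - [0, 0, 0.001]
    - [0, 0, 0.0015]
    - [0, 0, 0.0015]
    - [0, 0, 0.0015]
  rotation:
    - [0, 0, 0]
    - [0, 0, 0]
    - [0, 0, 0]
    - [0, 0, 0]

```text
time: 4.7
tool_pos: [605.2, 183.7, 99.0]
tcp_rot: [-180.0, -0.0, -5.5]
ft_force: [-9.2, -1.9, 14.8]
finger_gap: -0.1
grip_force: 7.6
```

>>> servo_tool:
  fingers: [0, 0, 0.04, 0.04, 0.04, 0.04, 0.04, 0.04, 0.04, 0.04]
  linear:
    - [0, 0, -0.045]
    - [0, 0, -0.09]
    - [-0.04, 0.1, -0.12]
    - [-0.078, 0.196, -0.125]
    - [-0.078, 0.196, -0.125]
    - [-0.078, 0.196, -0.125]
    - [-0.078, 0.196, -0.125]
    - [-0.078, 0.196, -0.125]
    - [-0.078, 0.196, -0.125]
    - [-0.078, 0.196, -0.125]
  rotation:
    - [0, 0, 0]
    - [0, 0, 0]
    - [0, 0, 0]
    - [0, 0, 0]
    - [0, 0, 0]
    - [0, 0, 0]
    - [0, 0, 0]
    - [0, 0, 0]
    - [0, 0, 0]
    - [0, 0, 0]

```text
time: 5.7
tool_pos: [509.0, -3.0, 221.5]
tcp_rot: [-180.0, 0.0, -5.4]
ft_force: [-0.8, -0.1, 0.9]
finger_gap: 40.1
grip_force: 0.0
```

```bash
python3 - <<'E'
from h import *
w=snap('wrist');b=snap('side')
print(r.sense()['tool_pos'],r.sense()['ft_force'])
K=[]
for s in(w,b):
    f=s['frame'].astype(int);m=(f[:,:,0]>110)&(f[:,:,1]<60)&(f[:,:,2]<60)
    n,l,st,c=cv2.connectedComponentsWithStats(m.astype('uint8'));i=1+st[1:,4].argmax() if n>1 else 0
    print(n,st[i],c[i]);K.append(c[i])
print(tri(w,K[0],b,K[1]),onz(w,*K[0],103))
v=np.hstack([w['frame'],b['frame'][100:350,200:440].repeat(1,0)]) if 0 else w['frame']
cv2.imwrite('pics/w.png',v[:,:,::-1]); cv2.imwrite('pics/s2.png',cv2.resize(b['frame'][140:320,210:440],None,fx=3,fy=3,interpolation=cv2.INTER_CUBIC)[:,:,::-1])
E
```

```text
[508.87971689  -2.93148053 221.35405368] [-0.2615857   0.30826066  0.55760716]
2 [315 190  19  18 274] [323.90875912 197.86131387]
3 [622  99  16  32 182] [629.47802198 114.42307692]
(array([358.10188696,   7.41265002, 296.86588032]), np.float64(393.3677130770653)) [509.10459438  -4.64982601 103.        ]
```

View pics/w.png

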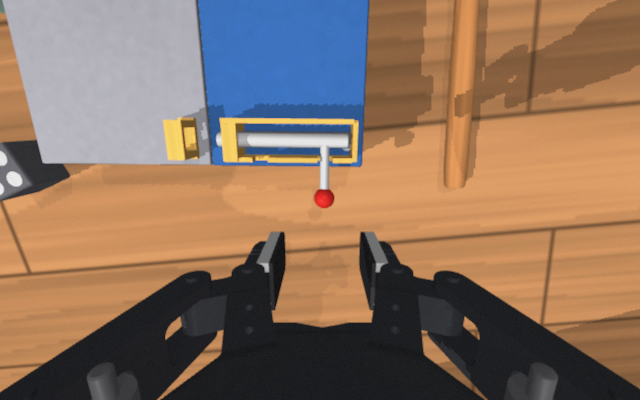

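View pics/s2.png

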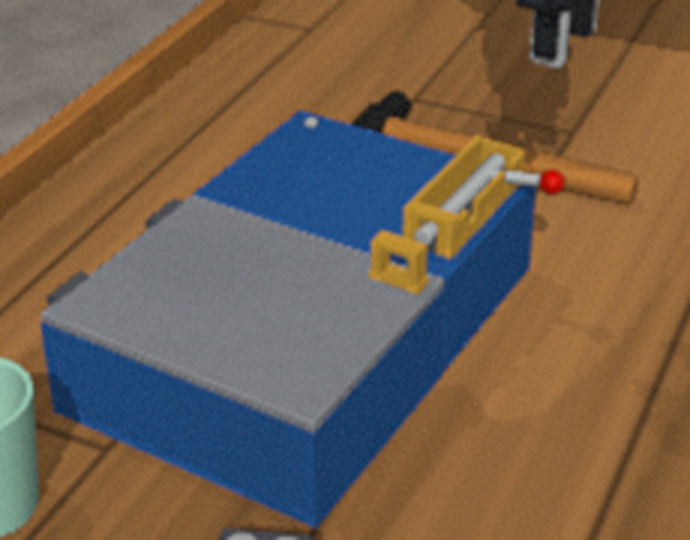

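>>> servo_tool:
  fingers: [0.04, 0.04, 0.04, 0.04, 0.04, 0.04, 0.012, 0.012, 0.012, 0.012]
  linear:
    - [0, 0.002, 0.04]
    - [0, 0.002, 0.075]
    - [0, 0.002, 0.1]
    - [0, 0.002, 0.112]
    - [0, 0.002, 0.117]
    - [0, 0.002, 0.118]
    - [0, 0.002, 0.118]
    - [0, 0.002, 0.118]
    - [0, 0.002, 0.118]
    - [0, 0.002, 0.118]
  rotation:
    - [0, 0, 0]
    - [0, 0, 0]
    - [0, 0, 0]
    - [0, 0, 0]
    - [0, 0, 0]
    - [0, 0, 0]
    - [0, 0, 0]
    - [0, 0, 0]
    - [0, 0, 0]
    - [0, 0, 0]
  force: 25

```text
time: 6.8
tool_pos: [509.6, -5.2, 105.5]
tcp_rot: [-179.9, -0.2, -5.5]
ft_force: [0.2, 5.2, 1.3]
finger_gap: 15.7
grip_force: 24.3
```

>>> servo_tool:
  fingers: [0.012, 0.012, 0.012]
  linear:
    - [0, -0.001, 0]
    - [0, -0.001, 0]
    - [0, -0.001, 0]
  rotation:
    - [0, 0, 0]
    - [0, 0, 0]
    - [0, 0, 0]

```text
time: 7.1
tool_pos: [509.6, -5.0, 105.2]
tcp_rot: [-180.0, -0.1, -5.5]
ft_force: [-0.8, 1.8, 6.2]
finger_gap: 15.5
grip_force: 24.6
```

```bash
python3 - <<'E'
from h import *
w=snap('wrist');print(r.sense()['tool_pos'],r.sense()['ft_force'],r.sense()['finger_gap'])
b=snap('side')
cv2.imwrite('pics/w3.png',np.vstack([cv2.resize(w['frame'][120:300,200:440],(640,480)) [:300],cv2.resize(b['frame'][150:240,320:440],None,fx=5.3334,fy=3.3334,interpolation=cv2.INTER_CUBIC)[:300,:640]])[:,:,::-1])
E
```

```text
[509.61192063  -4.99993346 105.19136617] [-0.64637992  1.80873257  7.06866396] 16.01089772731743
```

View pics/w3.png

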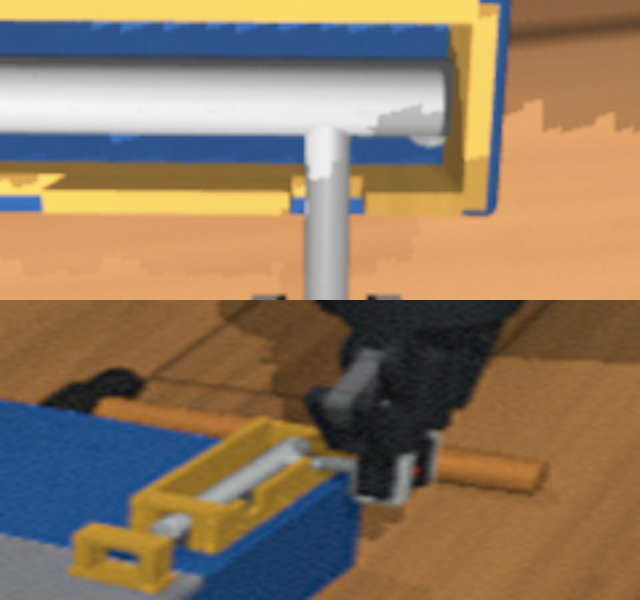

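>>> servo_tool:
  fingers: [0.012, 0.012, 0.012, 0.012, 0.012, 0.012, 0.012, 0.012]
  linear:
    - [0.001, 0, -0.0045]
    - [0.0025, 0, -0.0085]
    - [0.006, 0, -0.0165]
    - [0.011, 0, -0.0235]
    - [0.017, 0, -0.0295]
    - [0.024, 0, -0.0345]
    - [0.026, 0, -0.0355]
    - [0.026, 0, -0.0355]
  rotation:
    - [0, 0, 0]
    - [0, 0, 0]
    - [0, 0, 0]
    - [0, 0, 0]
    - [0, 0, 0]
    - [0, 0, 0]
    - [0, 0, 0]
    - [0, 0, 0]

```text
time: 8.0
tool_pos: [534.8, -7.6, 139.9]
tcp_rot: [180.0, -0.0, -5.5]
ft_force: [-5.8, 2.0, 5.4]
finger_gap: 15.7
grip_force: 24.9
```

```bash
python3 - <<'E'
from h import *
w=snap('wrist');b=snap('side');print(r.sense()['tool_pos'],r.sense()['ft_force'],r.sense()['finger_gap'])
cv2.imwrite('pics/w4.png',np.vstack([cv2.resize(w['frame'][120:300,200:440],(640,480)) [:300],cv2.resize(b['frame'][150:240,320:440],None,fx=5.3334,fy=3.3334,interpolation=cv2.INTER_CUBIC)[:300,:640]])[:,:,::-1])
E
```

```text
[534.25192522  -7.56418531 139.51167707] [-5.36303049  2.71071896  4.45008955] 15.569267143628242
```

View pics/w4.png

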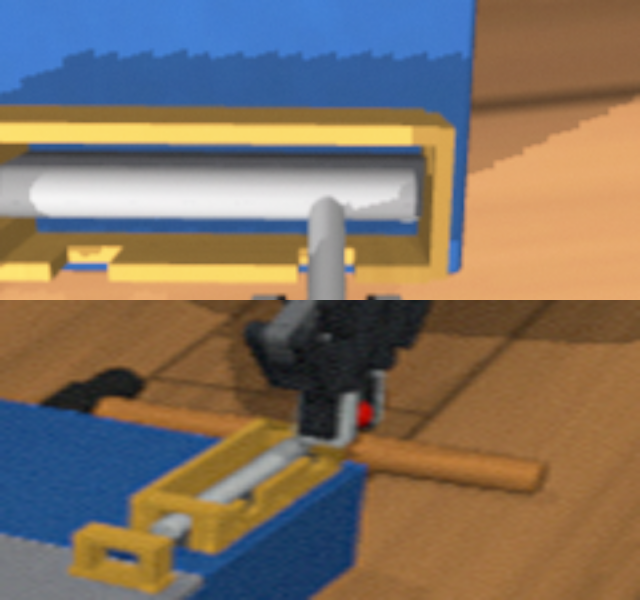

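>>> servo_tool:
  fingers: [0.012, 0.012, 0.012, 0.012, 0.012, 0.012, 0.012, 0.012, 0.012, 0.012]
  linear:
    - [0, -0.004, 0]
    - [0, -0.01, 0]
    - [0, -0.017, 0]
    - [0, -0.024, 0]
    - [0, -0.031, 0]
    - [0, -0.038, 0]
    - [0, -0.045, 0]
    - [0, -0.05, 0]
    - [0, -0.053, 0]
    - [0, -0.055, 0]
  rotation:
    - [0, 0, 0]
    - [0, 0, 0]
    - [0, 0, 0]
    - [0, 0, 0]
    - [0, 0, 0]
    - [0, 0, 0]
    - [0, 0, 0]
    - [0, 0, 0]
    - [0, 0, 0]
    - [0, 0, 0]

```text
time: 9.1
tool_pos: [539.6, 47.5, 139.3]
tcp_rot: [180.0, 0.0, -5.5]
ft_force: [-4.9, -1.6, 4.7]
finger_gap: 16.0
grip_force: 25.0
```

>>> servo_tool:
  fingers: [0.012, 0.012, 0.012]
  linear:
    - [0, -0.001, 0]
    - [0, -0.001, 0]
    - [0, -0.001, 0]
  rotation:
    - [0, 0, 0]
    - [0, 0, 0]
    - [0, 0, 0]

```text
time: 9.4
tool_pos: [539.6, 47.6, 139.3]
tcp_rot: [179.9, 0.0, -5.5]
ft_force: [-6.2, -2.7, 5.4]
finger_gap: 15.8
grip_force: 25.0
```

```bash
python3 - <<'E'
from h import *
w=snap('wrist');b=snap('side');print(r.sense()['tool_pos'],r.sense()['ft_force'],r.sense()['finger_gap'])
cv2.imwrite('pics/w5.png',np.vstack([cv2.resize(w['frame'][120:300,200:440],(640,480)) [:300],cv2.resize(b['frame'][150:240,320:440],None,fx=5.3334,fy=3.3334,interpolation=cv2.INTER_CUBIC)[:300,:640]])[:,:,::-1])
E
```

```text
[539.60921361  47.57048811 139.29011796] [-5.66725638 -3.65095651  4.81614939] 15.88720358830507
```

View pics/w5.png

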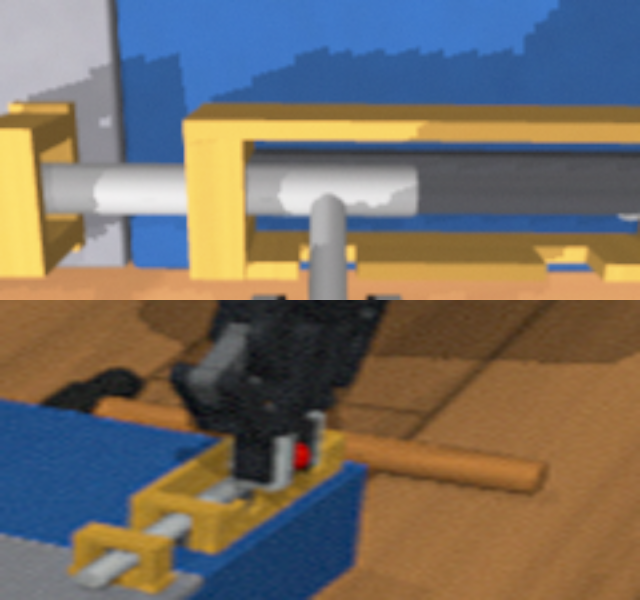

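>>> servo_tool:
  fingers: [0.012, 0.012, 0.012, 0.012, 0.012, 0.012, 0.012, 0.012, 0.012, 0.012]
  linear:
    - [-0.002, 0, 0.001]
    - [-0.005, 0, 0.0035]
    - [-0.009, 0, 0.006]
    - [-0.015, 0, 0.012]
    - [-0.02, 0, 0.019]
    - [-0.0235, 0, 0.027]
    - [-0.025, 0, 0.0315]
    - [-0.026, 0, 0.0355]
    - [-0.026, 0, 0.037]
    - [-0.026, 0, 0.038]
  rotation:
    - [0, 0, 0]
    - [0, 0, 0]
    - [0, 0, 0]
    - [0, 0, 0]
    - [0, 0, 0]
    - [0, 0, 0]
    - [0, 0, 0]
    - [0, 0, 0]
    - [0, 0, 0]
    - [0, 0, 0]

```text
time: 10.5
tool_pos: [515.3, 50.2, 104.1]
tcp_rot: [180.0, -0.2, -5.5]
ft_force: [-12.0, -5.4, 28.3]
finger_gap: 16.0
grip_force: 27.2
```

>>> servo_tool:
  fingers: [0.012, 0.04, 0.04, 0.04, 0.04, 0.04, 0.04, 0.04, 0.04, 0.04]
  linear:
    - [0, 0, -0.001]
    - [0, 0, -0.001]
    - [0, 0, -0.001]
    - [0, 0, -0.001]
    - [0, 0, -0.01]
    - [0, 0, -0.04]
    - [-0.02, 0, -0.08]
    - [-0.05, 0, -0.12]
    - [-0.05, 0, -0.12]
    - [-0.05, 0, -0.12]
  rotation:
    - [0, 0, 0]
    - [0, 0, 0]
    - [0, 0, 0]
    - [0, 0, 0]
    - [0, 0, 0]
    - [0, 0, 0]
    - [0, 0, 0]
    - [0, 0, 0]
    - [0, 0, 0]
    - [0, 0, 0]

```text
time: 11.5
tool_pos: [464.8, 55.7, 223.4]
tcp_rot: [-180.0, -0.2, -5.4]
ft_force: [0.3, -0.5, -1.4]
finger_gap: 39.8
grip_force: 0.0
```

```bash
python3 - <<'E'
from h import *
w=snap('wrist');b=snap('side');a=snap('top');print(r.sense()['tool_pos'],r.sense()['ft_force'],r.sense()['finger_gap'])
K=[]
for s in(w,b):
    f=s['frame'].astype(int);m=(f[:,:,0]>110)&(f[:,:,1]<60)&(f[:,:,2]<60)
    m[:,500:]=0
    y,x=np.nonzero(m);K.append((x.mean(),y.mean()));print(len(x))
print(tri(w,K[0],b,K[1]))
cv2.imwrite('pics/w6.png',np.vstack([cv2.resize(w['frame'][:240],(640,240)),cv2.resize(b['frame'][150:250,300:440],None,fx=4.572,fy=3.6,interpolation=cv2.INTER_CUBIC)[:,:640]])[:,:,::-1])
E
```

```text
[463.57620322  55.44837828 219.83925752] [-0.41209832 -0.03247873 -0.23184396] 39.92349622533361
322
58
(array([514.75109665,  49.70654098, 101.47822643]), np.float64(0.32607606656761734))
```

View pics/w6.png

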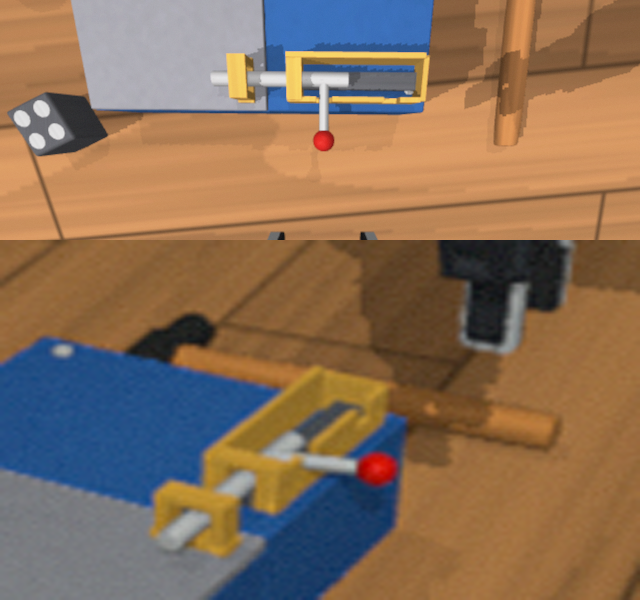

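```bash
python3 -c "
from bench import r
print(r.hand_in())"
```

```text
the job is handed in; nothing more can be done
None
```

The lid is shut and bolted: the rod runs through the keeper and the handle is fully down in the second notch. The arm never went near the cup, mallet or dapping block, and I handed the job in at about 12 s of the 58 s allowed.

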